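# Set the cold supply valve to its mark beside the washer

## Task

The orange detergent bottle is standing in the swing of the blue valve's handle: first stand it upright on the narrow wooden ledge, in the free room beside the white bottle, and let go of it. Then turn the blue handle until it points exactly along the yellow tab on the dial beneath it, and let go. Leave the red handle where it is, never tip the orange bottle over, and do not disturb the white bottle, the green cup or the grey tub.

Things in the scene. Friction and masses are not known exactly. Their poses are not given: they have to be found in the camera images.
- bottle: loose orange detergent bottle with a yellow label, 0.17 to 0.35 kg, standing on the counter in the way of the blue handle. Origin: centre of its underside, z up along its axis. Round body 56 mm across up to 82 mm high, tapering to the blue round screw cap, 32 mm across, from 110 to 150 mm above the origin: grip it by the cap
- ledge: fixed narrow wooden ledge, a bench-like shelf on two end legs. Origin: centre of its footprint on the counter; z up, its top face is 100 mm above the origin. The top board is 50 mm deep (its x) and 300 mm long (its y), 12 mm thick; its leg feet reach 45 mm either side in x
- softener: loose white bottle with a black cap and blue label, the same shape and size as the orange one (56 mm across, 150 mm high), standing on the ledge at a varying place along it. Origin: centre of its underside. Leave alone
- blue_valve: fixed brass quarter-turn valve. Origin: on the counter under the handle's upright pivot axis, z up. Its round white dial, 90 mm across, has its top 82 mm above the origin, below the handle. Below it the outlet sticks out 40 mm to its -x; a pipe runs to its +x into the copper header, which lies along y 85 mm behind the pivot, 67 mm high. The red valve, of the same shape, stands 170 mm away along y
- blue_handle (a joint): opening angle of the blue handle, rad: 0 = closed, handle along the valve's +y; grows counter-clockwise seen from above; 1.571 = fully open, handle along the valve's -x. Stiff (about 0.2 N m), stays where it is left
- blue_grip (a point): point in the middle of the blue handle's grip, 85 mm out from the pivot, 100 mm above the counter; its x axis points outward along the handle, z up. The blue grip is a level bar 13 mm wide and 14 mm high, from 44 to 112 mm out; free space under it beyond the dial and the tab
- tab: yellow tab, a strip 10 mm wide and 3 mm thick lying radially on the blue valve's dial, from 18 to 62 mm out. Origin: on the pivot axis at the dial's top; its x axis points outward along the strip: the blue handle must be turned directly over it. It lies at an opening angle of 0.70 to 1.15 rad; the handle starts at 0 to 0.30
- red_grip (a point): the same point on the red handle of the hot valve, 85 mm out from its pivot, 100 mm above the counter, x axis outward along the handle. Leave alone
- cup: loose green dosing cup, 68 mm across, 62 mm high, origin at the centre of its underside. Leave alone
- tub: loose grey tub with a white lid, 84 mm across, 100 mm high, origin at the centre of its underside. Leave alone

How it is judged:
On the way, in this order (a step that is already met when the one before it is completed fails the run):
1. the orange bottle stands upright on the ledge, released (z of bottle in the frame of ledge between 0.092 and 0.108 m and x of bottle in the frame of ledge between -0.03 and 0.03 m and y of bottle in the frame of ledge between -0.155 and 0.155 m and angle between bottle's own z axis and vertical below 0.1 rad and linear speed of bottle below 0.03 m/s and contact force between bottle and the fingers below 0.1 N), for 0.2 s.
2. the blue handle points along the yellow tab (angle between the x axis of blue_grip and the x axis of tab, either way round below 0.1 rad), for 0.2 s.
At the end, for the whole second after the job is handed in: The orange bottle stands upright (within 0.1 rad), at rest and released, on the ledge's top; the blue handle is at rest, within 0.10 rad of the yellow tab's direction (all of step 1 and angle between the x axis of blue_grip and the x axis of tab, either way round below 0.1 rad and velocity of joint blue_handle between -0.05 and 0.05 rad/s); the robot touches nothing.
It fails at once if the red handle is turned (its grip point moves over 12 mm) (distance of red_grip from where it was at the start of the episode above 0.012 m).
It fails at once if the orange bottle is tipped over (angle between bottle's own z axis and vertical above 0.6 rad).
It fails at once if the white bottle is shifted over 20 mm or tipped (distance of softener from where it was at the start of the episode above 0.02 m or angle between softener's own z axis and vertical above 0.3 rad).
It fails at once if the green cup is shifted over 20 mm or tipped (distance of cup from where it was at the start of the episode above 0.02 m or angle between cup's own z axis and vertical above 0.3 rad).
It fails at once if the grey tub is shifted over 20 mm or tipped (distance of tub from where it was at the start of the episode above 0.02 m or angle between tub's own z axis and vertical above 0.3 rad).
It also fails if it takes over 58 s, if anything falls off the work surface, if the arm or the gripper's body presses on something with over 40 N, if the wrist force passes 120 N, or if a joint passes its speed limit or range.

## Robot

A 6-joint arm with a two-finger parallel gripper is mounted at the origin on the work surface. World frame = base frame: x ahead of the robot, y to its left, z up, the work surface at z = 0. Lengths are in m, angles in rad, forces in N, time in s.
With the tool pointing down it reaches from about 0.375 to 0.925 m from the base axis. Payload 5.7 kg.
Tool frame: the origin (TCP) lies at the very end of the fingers, on their centre line; the grasp point (between the pads) lies 19 mm behind it; z points along the fingers, y is the line along which they close (so a half turn about z gives the same grasp; the last joint's range is limited). The gripper opens to 85 mm and grips with 20 to 120 N. Pads are 22 mm wide; open, the fingers measure 114 mm over their backs; the gripper's body (76 mm by 85 mm) begins 54 mm behind the grasp point. The pads swing forward as they close: fully open they stand 13 mm farther back than shut.
Start: joints at [1.053, 0.359, 1.51, -0, 1.272, -0.115], TCP at [0.235, 0.552, 0.231] pointing down, gripper open.
Joint ranges: [-2.97, 2.97], [-1.01, 2.36], [0.21, 2.38], [-0.96, 4.11], [0.2, 2.71], [-2.98, 2.98]. Speed limits (rad/s): [2.39, 2.39, 3.14, 3.14, 3.14, 3.14].

## Interface

Orientations are given as a unit quaternion [w, x, y, z].
In Python, from plant import ctrl gives the robot as it stands.
- The arm moves only by the tool servo_tool, never from a script. Its argument "series" is a list of rows, each an object of numbers: "rx", "ry", "rz": the turn, a rotation vector about the tool's x, y, z in degrees; "x", "y", "z": the shift along the tool's x, y, z in m; "hand": the opening, from 0 (shut) to 1 (fully open). In form: [{"rx": .., "ry": .., "rz": .., "x": .., "y": .., "z": .., "hand": ..}, ...]. A call has 1 to 20 rows; each row is the pose to reach, as a shift and turn from the pose commanded when the call began, along the tool's axes at that moment; what a row does not reach only later rows make up. A row lasts 1/8 s, in which the tool goes at most 62.5 mm and 10.7 degrees, less where a joint would pass 70% of its speed; a pose out of reach is approached as far as the arm can. A call with a gripper value outside its range is refused whole. The fingers move at their own pace and stop on an object; "squeeze" is the grip in N (left out, the last holds). Time passes only in rows, so rows that repeat a pose let the fingers close. It gives the time, the measured TCP pose, the force, the opening and the grip force at its end, in the units of the state.
- ctrl.get_obs(): the state, without advancing time (a new reading comes with each control period).
- ctrl.get_image(name): name is "side" or "top"; returns (picture, depth): 480x640x3 uint8, red, green, blue; 480x640 float32, m along the optical axis (not along the pixel's ray), 0 where there is no reading.
- ctrl.get_calibration(name): a dict with "fx", "fy", "cx", "cy" (pixels), "k1" (the pictures are not rectified: a ray, as slopes to the right and down, at radius r is drawn at 1 + k1 r^2 times it, then the intrinsics apply), "R" (3x3) and "t" (3): a world point X has camera coordinates R X + t. Camera axes: x right, y down, z forward; pixel columns grow to the right and rows downward; lengths in m; the calibration is good to about 2 mm. A picture is of the moment at which its call begins. get_calibration takes no time and is no camera call.
- ctrl.job_done(): hands the job in; it is judged then, once.
Trained networks look in the newest picture that a camera, given by its name, has taken for a name from the list of things; names that differ only in an ending like _2 or _b are one class to them, and where a whole thing is asked for, a point or a joint stands for the part that bears it (a point fixed in the world has none). Each returns a list of dicts, best first, with "conf" (0 to 1); they miss things now and then, are a little off and sometimes report something else, mostly with a low value. They report only what shows in the picture. A call takes as long as a camera call.
- ctrl.recognise(camera, target): "point" ([column, row] in pixels, amid what is visible of it).
- ctrl.spot_point(camera, target): "point" ([column, row] in pixels: a listed point, or the origin of a listed thing).
The state is a dict: "clock": time; "q": joint angles; "qd": joint speeds; "joint_efforts": joint torques, N m; "eef_pos": TCP position; "ee_rot": TCP orientation; "wrist_force": force on the tool from outside, world axes, zero at the start; "torque": the same for the moment, N m; "opening": finger opening in m; "finger_force": force on a finger pad.
Only numpy, scipy, OpenCV 4.12 (cv2) and the standard library are available. Lean on these libraries where they do the work, as an engineer would, in place of code of your own. Each camera call takes 0.05 s, during which the arm holds its last target. There are 200 camera calls.

## Working session

There is one attempt and no reset: what is moved stays moved. The work goes in short steps, Python scripts to look and compute and a tool call to move; the robot and the scene stay as the last step left them, time stands still between calls to the robot, and variables do not carry over. Pictures are saved under pics/ and viewed, at most 10 in all, crops included, and the job is handed in when it is done.

Besides the shell and the picture viewer there is one more tool, called after "Emit:" by a JSON object that holds its "name" and its "arguments". servo_tool: Moves the arm, as the interface text tells. Its arguments: {"type":"object","properties":{"series":{"type":"array"},"squeeze":{"type":"number"}},"required":["series"]}

```bash
mkdir -p pics; cat > h.py <<'E'
import numpy as np, cv2
from plant import ctrl
def cam(n): 
    c=ctrl.get_calibration(n); return c,np.array(c["R"]),np.array(c["t"])
def ray(n,p):
    c,R,t=cam(n); d=np.array([(p[0]-c["cx"])/c["fx"],(p[1]-c["cy"])/c["fy"]]); u=d.copy()
    for _ in range(20): u=d/(1+c["k1"]*(u@u))
    return -R.T@t, R.T@np.array([u[0],u[1],1.0])
def atz(n,p,z):
    o,d=ray(n,p); return o+d*(z-o[2])/d[2]
def dep(n,p,D):
    o,d=ray(n,p); v=D[int(round(p[1])),int(round(p[0]))]; return o+d*v
def proj(n,X):
    c,R,t=cam(n); x=R@np.array(X)+t; u=x[:2]/x[2]; u=u*(1+c["k1"]*(u@u)); return np.array([u[0]*c["fx"]+c["cx"],u[1]*c["fy"]+c["cy"]])
E
python3 - <<'E'
from h import *
np.set_printoptions(precision=3,suppress=True)
for n in("top","side"):
    im,D=ctrl.get_image(n); cv2.imwrite(f"pics/{n}0.png",im[:,:,::-1]); np.save(f"{n}0.npy",D)
    print(n,"cam at",ray(n,(320,240))[0])
    for t,z in [("bottle",0),("ledge",0),("softener",.1),("blue_valve",0),("blue_grip",.1),("tab",.082),("red_grip",.1),("cup",0),("tub",0)]:
        for r in ctrl.spot_point(n,t)[:2]: print(t,r["conf"],np.array(r["point"]),atz(n,r["point"],z))
print(ctrl.get_obs())
E
```

```text
top cam at [0.336 0.034 1.   ]
bottle 0.86 [294.6 270.3] [0.47  0.067 0.   ]
ledge 0.62 [432.3 207.8] [ 0.559 -0.264  0.   ]
softener 0.59 [465.9 194.9] [ 0.552 -0.309  0.1  ]
blue_valve 0.64 [305.3 222.8] [0.573 0.026 0.   ]
blue_grip 0.64 [263.7 227. ] [0.555 0.111 0.1  ]
blue_grip 0.41 [294.1 264.8] [0.468 0.063 0.1  ]
tab 0.48 [264.6 226.7] [0.559 0.111 0.082]
tab 0.43 [301.8 211.9] [0.578 0.03  0.082]
red_grip 0.85 [216.4 278.5] [0.467 0.219 0.1  ]
cup 0.94 [267.8 292.1] [0.433 0.132 0.   ]
tub 0.89 [156.3 272.9] [0.516 0.37  0.   ]
side cam at [ 0.033 -0.564  0.823]
bottle 0.82 [290.9 267.8] [0.491 0.077 0.   ]
ledge 0.65 [421.8 342.7] [ 0.567 -0.265  0.   ]
softener 0.82 [449.9 334.9] [ 0.555 -0.324  0.1  ]
blue_valve 0.7 [334.  263.6] [ 0.578  0.022 -0.   ]
blue_valve 0.25 [292.9 272.8] [0.485 0.061 0.   ]
blue_grip 0.89 [302.2 215.9] [0.557 0.114 0.1  ]
tab 0.57 [330.1 236.4] [0.574 0.034 0.082]
red_grip 0.58 [250.5 208.9] [0.479 0.213 0.1  ]
cup 0.56 [257.  264.4] [0.436 0.137 0.   ]
cup 0.34 [290.8 270.8] [0.485 0.069 0.   ]
tub 0.56 [228.9 203.3] [0.509 0.378 0.   ]
{'clock': 1.0, 'q': array([ 1.053,  0.359,  1.51 ,  0.   ,  1.273, -0.115]), 'qd': array([ 0.   , -0.   , -0.   , -0.   , -0.   , -0.002]), 'joint_efforts': array([  0.   , -52.759, -27.905,  -0.   ,   0.002,   0.   ]), 'eef_pos': array([0.235, 0.552, 0.231]), 'ee_rot': array([-0.  ,  0.2 ,  0.98, -0.  ]), 'wrist_force': array([-0.705, -0.655, -0.407]), 'torque': array([-0.018, -0.002,  0.057]), 'finger_force': 0.0, 'opening': 0.08536972261600045}
```

View pics/top0.png

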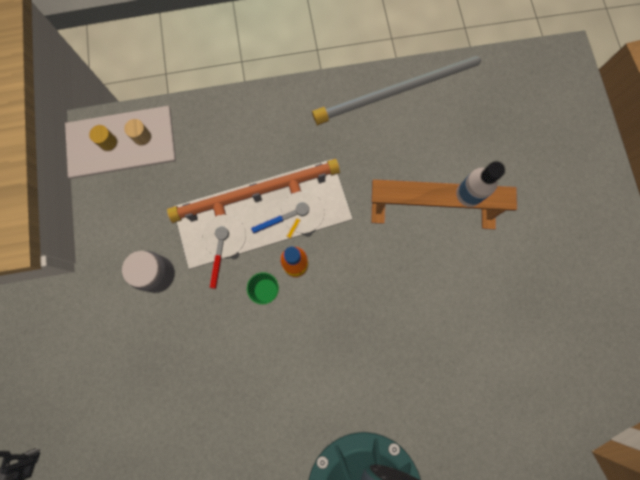

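View pics/side0.png

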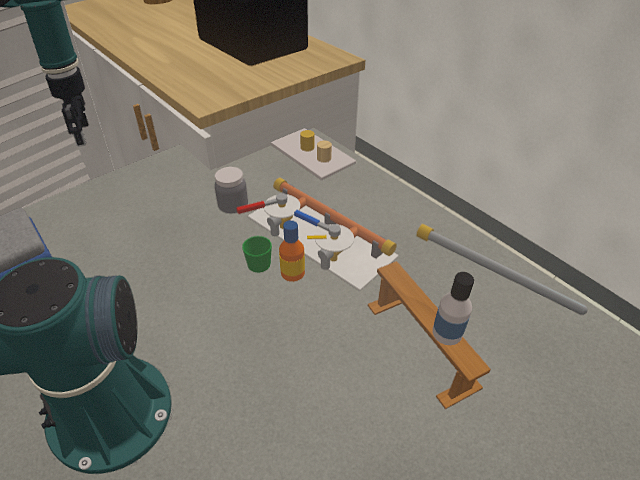

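The top view shows the orange bottle's blue cap at about (292,255), between the blue valve pivot (303,209) and the green cup (263,288). The tab is at (293,229). The ledge spans (372–517, 180–210), with the white bottle right of centre at (475,190), so the left end is free. The side view agrees. Next I'll measure precisely by colour and depth.

```bash
cat > m.py <<'E'
from h import *
np.set_printoptions(precision=4,suppress=True)
def seg(n,im,h,box,smin=110,vmin=50):
    H=cv2.cvtColor(im,cv2.COLOR_RGB2HSV); m=cv2.inRange(H,(h[0],smin,vmin),(h[1],255,255)); k=np.zeros_like(m); x0,y0,x1,y1=box; k[y0:y1,x0:x1]=m[y0:y1,x0:x1]; return k
def pts(n,m,D):
    ys,xs=np.nonzero(m); return np.array([dep(n,(x,y),D) for x,y in zip(xs,ys) if D[y,x]>0])
def line(P):
    c=P[:,:2].mean(0); u,s,v=np.linalg.svd(P[:,:2]-c); d=v[0]; return c,d,s/np.sqrt(len(P))
E
python3 - <<'E'
from m import *
boxes={"top":dict(cap=(280,243,304,266),grip=(246,208,288,236),tab=(284,216,304,240)),"side":dict(cap=(280,220,302,244),grip=(290,206,324,230),tab=(302,230,332,244))}
hue=dict(cap=(100,125),grip=(100,125),tab=(20,34))
for n in boxes:
    im=cv2.imread(f"pics/{n}0.png")[:,:,::-1].copy(); D=np.load(f"{n}0.npy")
    for k,b in boxes[n].items():
        P=pts(n,seg(n,im,hue[k],b),D); c,d,s=line(P)
        m=seg(n,im,hue[k],b); ys,xs=np.nonzero(m); z=dict(cap=.15,grip=.107,tab=.085)[k]
        Q=np.array([atz(n,p,z) for p in zip(xs,ys)]); cq,dq,sq=line(Q)
        print(n,k,len(P),"med",np.median(P,0),"dir",d,np.degrees(np.arctan2(d[1],d[0])),"| planez",cq,np.degrees(np.arctan2(dq[1],dq[0])),"z pct",np.percentile(P[:,2],[5,50,95]))
        if k=="cap":
            T=P[P[:,2]>.143]; print("  captop",len(T),T.mean(0) if len(T) else 0, (T.max(0)+T.min(0))/2)
    # ledge top by colour+height
    b=(365,170,525,215) if n=="top" else (370,255,495,385)
    P=pts(n,seg(n,im,(5,20),b,80),D); L=P[abs(P[:,2]-.1)<.006]
    r=cv2.minAreaRect(L[:,:2].astype(np.float32)); print(n,"ledge",len(L),r)
    # white bottle cap: black, z~.25
    b=(475,155,512,186) if n=="top" else (450,268,476,300)
    m=np.zeros(D.shape,np.uint8); m[b[1]:b[3],b[0]:b[2]]=1; P=pts(n,m,D); T=P[P[:,2]>.238]; print("softcap",len(T),T.mean(0),(T.max(0)+T.min(0))/2)
    m=np.zeros(D.shape,np.uint8)
    b=(288,198,314,218) if n=="top" else (318,220,345,242)
    m[b[1]:b[3],b[0]:b[2]]=1; P=pts(n,m,D); T=P[P[:,2]>.094]; print("hub",len(T),T.mean(0),(T.max(0)+T.min(0))/2)
    b=(246,268,282,310) if n=="top" else (240,234,274,274)
    P=pts(n,seg(n,im,(45,85),b),D);T=P[P[:,2]>.056];print("cup",len(T),(T.max(0)+T.min(0))/2)
E
```

```text
top cap 177 med [0.4803 0.0627 0.1493] dir [-0.9767 -0.2147] -167.601366959521 | planez [0.4802 0.0627] -167.85338335894315 z pct [0.1466 0.1493 0.1524]
  captop 175 [0.4805 0.0628 0.1494] [0.4815 0.0629 0.1489]
top grip 151 med [0.5588 0.1041 0.1064] dir [ 0.2409 -0.9705] -76.05961683364447 | planez [0.5584 0.1039] -75.95727706451287 z pct [0.1036 0.1064 0.109 ]
top tab 76 med [0.5458 0.0539 0.085 ] dir [-0.7984  0.6021] 142.97690215613957 | planez [0.5461 0.0535] 142.92140073198405 z pct [0.0823 0.085  0.0867]Traceback (most recent call last):
  File "<stdin>", line 15, in <module>
  File "m.py", line 6, in pts
    ys,xs=np.nonzero(m); return np.array([dep(n,(x,y),D) for x,y in zip(xs,ys) if D[y,x]>0])
                                          ~~~^^^^^^^^^^^
  File "h.py", line 12, in dep
    o,d=ray(n,p); v=D[int(round(p[1])),int(round(p[0]))]; return o+d*v
        ~~~^^^^^
  File "h.py", line 6, in ray
    c,R,t=cam(n); d=np.array([(p[0]-c["cx"])/c["fx"],(p[1]-c["cy"])/c["fy"]]); u=d.copy()
          ~~~^^^
  File "h.py", line 4, in cam
    c=ctrl.get_calibration(n); return c,np.array(c["R"]),np.array(c["t"])
ValueError: time passes only in moves, steps and waits
```

```bash
python3 - <<'E'
s=open('h.py').read()
s=s.replace('def cam(n):','import functools\n@functools.lru_cache(None)\ndef cam(n):')
open('h.py','w').write(s)
E
python3 - <<'E'
from m import *
boxes={"top":dict(cap=(280,243,304,266),grip=(246,208,288,236),tab=(284,216,304,240)),"side":dict(cap=(280,220,302,244),grip=(290,206,324,230),tab=(302,230,332,244))}
hue=dict(cap=(100,125),grip=(100,125),tab=(20,34))
for n in boxes:
    im=cv2.imread(f"pics/{n}0.png")[:,:,::-1].copy(); D=np.load(f"{n}0.npy")
    for k,b in boxes[n].items():
        P=pts(n,seg(n,im,hue[k],b),D); c,d,s=line(P)
        print(n,k,len(P),"med",np.median(P,0),np.degrees(np.arctan2(d[1],d[0])),"z",np.percentile(P[:,2],[5,50,95]))
        if k=="cap":
            T=P[P[:,2]>.143]; print("  captop",len(T),T.mean(0) if len(T) else 0)
    b=(365,170,525,215) if n=="top" else (370,255,495,385)
    P=pts(n,seg(n,im,(5,20),b,80),D); L=P[abs(P[:,2]-.1)<.006]
    r=cv2.minAreaRect(L[:,:2].astype(np.float32)); print(n,"ledge",len(L),r,L[:,2].mean(), line(L)[1])
    b=(475,155,512,186) if n=="top" else (450,268,476,300)
    m=np.zeros(D.shape,np.uint8); m[b[1]:b[3],b[0]:b[2]]=1; P=pts(n,m,D); T=P[P[:,2]>.238]; print("softcap",len(T),T.mean(0),(T.max(0)+T.min(0))/2)
    m=np.zeros(D.shape,np.uint8)
    b=(288,198,314,218) if n=="top" else (318,220,345,242)
    m[b[1]:b[3],b[0]:b[2]]=1; P=pts(n,m,D); T=P[P[:,2]>.094]; print("hub",len(T),T.mean(0),(T.max(0)+T.min(0))/2)
    b=(246,268,282,310) if n=="top" else (240,234,274,274)
    P=pts(n,seg(n,im,(45,85),b),D);T=P[P[:,2]>.056];print("cup",len(T),(T.max(0)+T.min(0))/2)
E
```

```text
top cap 177 med [0.4803 0.0627 0.1493] -167.601366959521 z [0.1466 0.1493 0.1524]
  captop 175 [0.4805 0.0628 0.1494]
top grip 151 med [0.5588 0.1041 0.1064] -76.05961683364447 z [0.1036 0.1064 0.109 ]
top tab 76 med [0.5458 0.0539 0.085 ] 142.97690215613957 z [0.0823 0.085  0.0867]
top ledge 2790 ((0.5612768530845642, -0.26530128717422485), (0.29870885610580444, 0.05215492099523544), 77.23280334472656) 0.09953611905984383 [0.2358 0.9718]
softcap 292 [ 0.5523 -0.3138  0.2486] [ 0.553  -0.3151  0.2461]
hub 210 [0.5755 0.0338 0.1069] [0.5775 0.037  0.105 ]
cup 72 [0.4372 0.1362 0.0606]
side cap 119 med [0.483  0.0601 0.1493] 141.41026814126113 z [0.1155 0.1493 0.1514]
  captop 97 [0.4834 0.0609 0.1496]
side grip 206 med [0.5556 0.0894 0.1059] -144.0025465475842 z [0.0964 0.1059 0.1505]
side tab 69 med [0.5492 0.0518 0.0842] -37.99139331509804 z [0.0819 0.0842 0.0866]
side ledge 2748 ((0.561532735824585, -0.26603400707244873), (0.2996165156364441, 0.053138650953769684), 77.28434753417969) 0.09897608332328821 [-0.227  -0.9739]
softcap 292 [ 0.5513 -0.3184  0.2473] [ 0.554  -0.3174  0.2449]
hub 203 [0.5759 0.0358 0.1049] [0.5788 0.0445 0.1035]
cup 109 [0.4391 0.1347 0.06  ]
```

```bash
cat > go.py <<'E'
from h import *
from scipy.spatial.transform import Rotation as Ro
def rel(p,close_deg):
    o=ctrl.get_obs(); q=np.array(o["ee_rot"]); R=Ro.from_quat(q[[1,2,3,0]]).as_matrix()
    yc=np.degrees(np.arctan2(R[1,1],R[0,1])); dy=(close_deg-yc+90)%180-90
    print("pos",o["eef_pos"],"closedir",round(yc,2),"-> shift",np.round(R.T@(np.array(p)-o["eef_pos"]),4),"rz",round(-dy,2),"tilt",R[:,2].round(3))
E
python3 -c "
from go import *
rel([.482,.0622,.2],10)"
```

```text
pos [0.23519381 0.55195287 0.23127075] closedir 66.92 -> shift [-0.419  -0.3538  0.0313] rz 56.92 tilt [-0. -0. -1.]
```

Emit:
{"name": "servo_tool", "arguments": {"series": [{"x":-0.042,"y":-0.035,"z":0,"rz":5,"hand":1},{"x":-0.084,"y":-0.071,"z":0,"rz":11,"hand":1},{"x":-0.126,"y":-0.106,"z":0,"rz":17,"hand":1},{"x":-0.168,"y":-0.142,"z":0,"rz":23,"hand":1},{"x":-0.21,"y":-0.177,"z":0,"rz":29,"hand":1},{"x":-0.251,"y":-0.212,"z":0,"rz":35,"hand":1},{"x":-0.293,"y":-0.248,"z":0,"rz":41,"hand":1},{"x":-0.335,"y":-0.283,"z":0,"rz":47,"hand":1},{"x":-0.377,"y":-0.318,"z":0,"rz":52,"hand":1},{"x":-0.419,"y":-0.354,"z":0,"rz":57,"hand":1},{"x":-0.419,"y":-0.354,"z":0.01,"rz":57,"hand":1},{"x":-0.419,"y":-0.354,"z":0.02,"rz":57,"hand":1},{"x":-0.419,"y":-0.354,"z":0.03,"rz":57,"hand":1},{"x":-0.419,"y":-0.354,"z":0.03,"rz":57,"hand":1}]}}

```text
$.series[0]: bad value
```

```bash
python3 -c "
from go import *
rel([.482,.0622,.117],10)"
```

```text
pos [0.23519381 0.55195287 0.23127075] closedir 66.92 -> shift [-0.419  -0.3538  0.1143] rz 56.92 tilt [-0. -0. -1.]
```

Emit:
{"name": "servo_tool", "arguments": {"series": [{"rx":0,"ry":0,"rz":5,"x":-0.042,"y":-0.035,"z":0,"hand":1},{"rx":0,"ry":0,"rz":11,"x":-0.084,"y":-0.071,"z":0,"hand":1},{"rx":0,"ry":0,"rz":17,"x":-0.126,"y":-0.106,"z":0,"hand":1},{"rx":0,"ry":0,"rz":23,"x":-0.168,"y":-0.142,"z":0,"hand":1},{"rx":0,"ry":0,"rz":29,"x":-0.21,"y":-0.177,"z":0,"hand":1},{"rx":0,"ry":0,"rz":35,"x":-0.251,"y":-0.212,"z":0,"hand":1},{"rx":0,"ry":0,"rz":41,"x":-0.293,"y":-0.248,"z":0,"hand":1},{"rx":0,"ry":0,"rz":47,"x":-0.335,"y":-0.283,"z":0,"hand":1},{"rx":0,"ry":0,"rz":52,"x":-0.377,"y":-0.318,"z":0,"hand":1},{"rx":0,"ry":0,"rz":57,"x":-0.419,"y":-0.354,"z":0,"hand":1},{"rx":0,"ry":0,"rz":57,"x":-0.419,"y":-0.354,"z":0.015,"hand":1},{"rx":0,"ry":0,"rz":57,"x":-0.419,"y":-0.354,"z":0.03,"hand":1},{"rx":0,"ry":0,"rz":57,"x":-0.419,"y":-0.354,"z":0.03,"hand":1},{"rx":0,"ry":0,"rz":57,"x":-0.419,"y":-0.354,"z":0.03,"hand":1}]}}

```text
clock: 2.75
eef_pos: [0.4813, 0.0632, 0.2012]
ee_rot: [-0.0, 0.643, 0.766, -0.0]
wrist_force: [-1.0, 0.3, -0.9]
opening: 0.0858
finger_force: 0.0
```

```bash
python3 -c "
from go import *
rel([.482,.0622,.117],10)"
```

```text
pos [0.48130397 0.06316796 0.20122854] closedir 10.04 -> shift [-0.0011  0.0006  0.0842] rz 0.04 tilt [-0.001  0.    -1.   ]
```

Emit:
{"name": "servo_tool", "arguments": {"series": [{"rx":0,"ry":0,"rz":0,"x":-0.001,"y":0.001,"z":0.03,"hand":1},{"rx":0,"ry":0,"rz":0,"x":-0.001,"y":0.001,"z":0.06,"hand":1},{"rx":0,"ry":0,"rz":0,"x":-0.001,"y":0.001,"z":0.084,"hand":1},{"rx":0,"ry":0,"rz":0,"x":-0.001,"y":0.001,"z":0.084,"hand":1},{"rx":0,"ry":0,"rz":0,"x":-0.001,"y":0.001,"z":0.084,"hand":0},{"rx":0,"ry":0,"rz":0,"x":-0.001,"y":0.001,"z":0.084,"hand":0},{"rx":0,"ry":0,"rz":0,"x":-0.001,"y":0.001,"z":0.084,"hand":0},{"rx":0,"ry":0,"rz":0,"x":-0.001,"y":0.001,"z":0.084,"hand":0},{"rx":0,"ry":0,"rz":0,"x":-0.001,"y":0.001,"z":0.084,"hand":0},{"rx":0,"ry":0,"rz":0,"x":-0.001,"y":0.001,"z":0.084,"hand":0},{"rx":0,"ry":0,"rz":0,"x":-0.001,"y":0.001,"z":0.084,"hand":0},{"rx":0,"ry":0,"rz":0,"x":-0.001,"y":0.001,"z":0.084,"hand":0}], "squeeze": 45}}

```text
clock: 4.25
eef_pos: [0.4837, 0.0612, 0.1183]
ee_rot: [0.001, 0.643, 0.766, 0.001]
wrist_force: [-1.6, 0.6, 5.9]
opening: 0.0309
finger_force: 44.1
```

```bash
python3 -c "
from go import *
rel([.577,-.1974,.27],-13)"
```

```text
pos [0.48371341 0.0611969  0.11834933] closedir 9.91 -> shift [-0.2708  0.0476 -0.1515] rz 22.91 tilt [ 0.002 -0.    -1.   ]
```

Emit:
{"name": "servo_tool", "arguments": {"series": [{"rx":0,"ry":0,"rz":0,"x":0,"y":0,"z":-0.015,"hand":0},{"rx":0,"ry":0,"rz":0,"x":0,"y":0,"z":-0.04,"hand":0},{"rx":0,"ry":0,"rz":0,"x":0,"y":0,"z":-0.07,"hand":0},{"rx":0,"ry":0,"rz":0,"x":0,"y":0,"z":-0.1,"hand":0},{"rx":0,"ry":0,"rz":0,"x":0,"y":0,"z":-0.13,"hand":0},{"rx":0,"ry":0,"rz":0,"x":0,"y":0,"z":-0.15,"hand":0},{"rx":0,"ry":0,"rz":2,"x":-0.02,"y":0.004,"z":-0.152,"hand":0},{"rx":0,"ry":0,"rz":4,"x":-0.045,"y":0.008,"z":-0.152,"hand":0},{"rx":0,"ry":0,"rz":7,"x":-0.075,"y":0.013,"z":-0.152,"hand":0},{"rx":0,"ry":0,"rz":10,"x":-0.105,"y":0.019,"z":-0.152,"hand":0},{"rx":0,"ry":0,"rz":13,"x":-0.135,"y":0.024,"z":-0.152,"hand":0},{"rx":0,"ry":0,"rz":16,"x":-0.165,"y":0.029,"z":-0.152,"hand":0},{"rx":0,"ry":0,"rz":19,"x":-0.195,"y":0.034,"z":-0.152,"hand":0},{"rx":0,"ry":0,"rz":21,"x":-0.225,"y":0.04,"z":-0.152,"hand":0},{"rx":0,"ry":0,"rz":22,"x":-0.25,"y":0.044,"z":-0.152,"hand":0},{"rx":0,"ry":0,"rz":23,"x":-0.265,"y":0.047,"z":-0.152,"hand":0},{"rx":0,"ry":0,"rz":23,"x":-0.271,"y":0.048,"z":-0.152,"hand":0},{"rx":0,"ry":0,"rz":23,"x":-0.271,"y":0.048,"z":-0.152,"hand":0},{"rx":0,"ry":0,"rz":23,"x":-0.271,"y":0.048,"z":-0.152,"hand":0}]}}

```text
clock: 6.62
eef_pos: [0.5767, -0.1965, 0.2693]
ee_rot: [-0.0, 0.783, 0.622, -0.0]
wrist_force: [1.3, -0.3, -1.5]
opening: 0.0309
finger_force: 45.0
```

```bash
python3 - <<'E'
from m import *
from go import rel
rel([.577,-.1974,.22],-13)
for n in("side","top"):
    im,D=ctrl.get_image(n); np.save(f"{n}1.npy",D); cv2.imwrite(f"pics/{n}1.png",im[:,:,::-1])
    p=proj(n,[.577,-.1974,.17]).astype(int); print(n,p)
    b=(max(p[0]-40,0),max(p[1]-60,0),p[0]+40,p[1]+50)
    for nm,h in(("orange",(6,18)),("label",(19,32))):
        P=pts(n,seg(n,im,h,b,150),D); P=P[(P[:,2]>.113)&(abs(P[:,0]-.577)<.06)&(abs(P[:,1]+.197)<.06)] if len(P) else P
        if len(P): print(nm,len(P),P.mean(0),P.min(0),P.max(0))
    im=im.copy(); a=im[b[1]-40:b[3]+40,b[0]-50:b[2]+80]; cv2.imwrite(f"pics/{n}1c.png",cv2.resize(a,None,fx=3,fy=3)[:600,:800,::-1])
E
```

```text
pos [ 0.5767 -0.1965  0.2693] closedir -13.03 -> shift [-0.0008  0.0005  0.0493] rz -0.03 tilt [-0.001  0.001 -1.   ]
side [412 265]
orange 835 [ 0.5638 -0.2049  0.2204] [ 0.5495 -0.223   0.1505] [ 0.6008 -0.1709  0.2589]
label 522 [ 0.5601 -0.2073  0.1934] [ 0.5488 -0.2245  0.1682] [ 0.5934 -0.1749  0.2164]
top [417 181]
orange 352 [ 0.5737 -0.1751  0.2239] [ 0.5499 -0.1907  0.1489] [ 0.6026 -0.1668  0.2779]
label 156 [ 0.5647 -0.1719  0.1942] [ 0.5506 -0.1838  0.1691] [ 0.5885 -0.166   0.2162]
```

View pics/side1c.png

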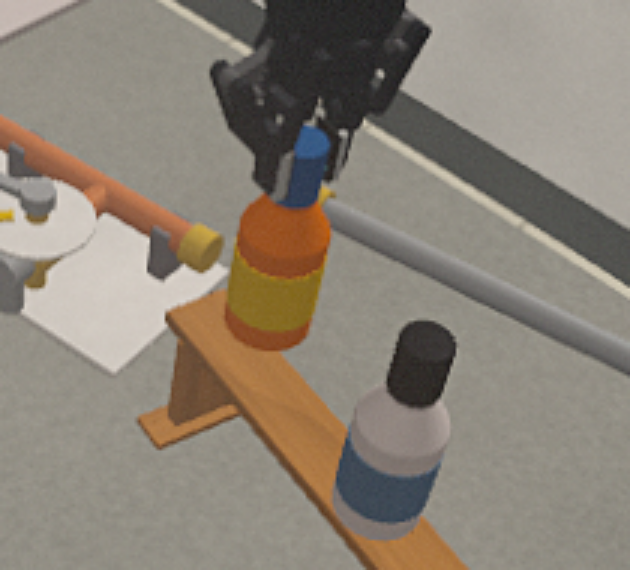

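The bottle hangs upright over the free end of the ledge at crop (270,250), clear of the white bottle. I'll lower it now.

Emit:
{"name": "servo_tool", "arguments": {"series": [{"rx":0,"ry":0,"rz":0,"x":-0.001,"y":0,"z":0.015,"hand":0},{"rx":0,"ry":0,"rz":0,"x":-0.001,"y":0,"z":0.03,"hand":0},{"rx":0,"ry":0,"rz":0,"x":-0.001,"y":0,"z":0.04,"hand":0},{"rx":0,"ry":0,"rz":0,"x":-0.001,"y":0,"z":0.045,"hand":0},{"rx":0,"ry":0,"rz":0,"x":-0.001,"y":0,"z":0.048,"hand":0},{"rx":0,"ry":0,"rz":0,"x":-0.001,"y":0,"z":0.05,"hand":0},{"rx":0,"ry":0,"rz":0,"x":-0.001,"y":0,"z":0.05,"hand":0},{"rx":0,"ry":0,"rz":0,"x":-0.001,"y":0,"z":0.05,"hand":0}]}}

```text
clock: 7.72
eef_pos: [0.577, -0.1985, 0.2197]
ee_rot: [0.0, 0.783, 0.622, 0.0]
wrist_force: [-0.1, 0.7, -2.9]
opening: 0.031
finger_force: 45.1
```

Still hanging, so I'll lower it in small steps until it touches.

Emit:
{"name": "servo_tool", "arguments": {"series": [{"rx":0,"ry":0,"rz":0,"x":0,"y":0,"z":0.001,"hand":0},{"rx":0,"ry":0,"rz":0,"x":0,"y":0,"z":0.002,"hand":0},{"rx":0,"ry":0,"rz":0,"x":0,"y":0,"z":0.002,"hand":0},{"rx":0,"ry":0,"rz":0,"x":0,"y":0,"z":0.002,"hand":0}]}}

```text
clock: 8.22
eef_pos: [0.577, -0.1986, 0.2184]
ee_rot: [0.001, 0.783, 0.622, 0.0]
wrist_force: [-1.5, 0.0, 4.6]
opening: 0.0307
finger_force: 45.8
```

Contact at the expected height. I'll release gently and retreat upward.

Emit:
{"name": "servo_tool", "arguments": {"series": [{"rx":0,"ry":0,"rz":0,"x":0,"y":0,"z":0.002,"hand":0.4},{"rx":0,"ry":0,"rz":0,"x":0,"y":0,"z":0.002,"hand":0.5},{"rx":0,"ry":0,"rz":0,"x":0,"y":0,"z":0.002,"hand":0.7},{"rx":0,"ry":0,"rz":0,"x":0,"y":0,"z":0.002,"hand":0.8},{"rx":0,"ry":0,"rz":0,"x":0,"y":0,"z":0.002,"hand":0.8},{"rx":0,"ry":0,"rz":0,"x":0,"y":0,"z":-0.02,"hand":0.8},{"rx":0,"ry":0,"rz":0,"x":0,"y":0,"z":-0.05,"hand":0.8},{"rx":0,"ry":0,"rz":0,"x":0,"y":0,"z":-0.065,"hand":0.8},{"rx":0,"ry":0,"rz":0,"x":0,"y":0,"z":-0.065,"hand":0.8}]}}

```text
clock: 9.35
eef_pos: [0.5775, -0.1987, 0.2833]
ee_rot: [0.001, 0.783, 0.622, 0.001]
wrist_force: [0.5, 0.0, 0.1]
opening: 0.0684
finger_force: 0.0
```

```bash
python3 - <<'E'
from m import *
from go import rel
p=np.array([.577,.029]); t=np.radians(104); g=p+.09*np.array([np.cos(t),np.sin(t)]); print(g)
rel([*g,.285],14); rel([*g,.15],14)
for n in("side","top"):
    im,D=ctrl.get_image(n); np.save(f"{n}2.npy",D); cv2.imwrite(f"pics/{n}2.png",im[:,:,::-1])
    q=proj(n,[.577,-.1974,.25]).astype(int)
    P=pts(n,seg(n,im,(100,125),(q[0]-25,q[1]-25,q[0]+25,q[1]+30)),D); print("cap",n,len(P),P[P[:,2]>.243].mean(0), P.max(0))
E
```

```text
[0.5552 0.1163]
pos [ 0.5775 -0.1987  0.2833] closedir -13.08 -> shift [ 0.3018 -0.0929 -0.0021] rz -27.08 tilt [ 0.002 -0.001 -1.   ]
pos [ 0.5775 -0.1987  0.2833] closedir -13.08 -> shift [ 0.3019 -0.0932  0.1329] rz -27.08 tilt [ 0.002 -0.001 -1.   ]
cap side 171 [ 0.5765 -0.1984  0.2494] [ 0.591  -0.182   0.2526]
cap top 112 [ 0.5571 -0.1683  0.3128] [ 0.5886 -0.07    0.6524]
```

View pics/side2.png

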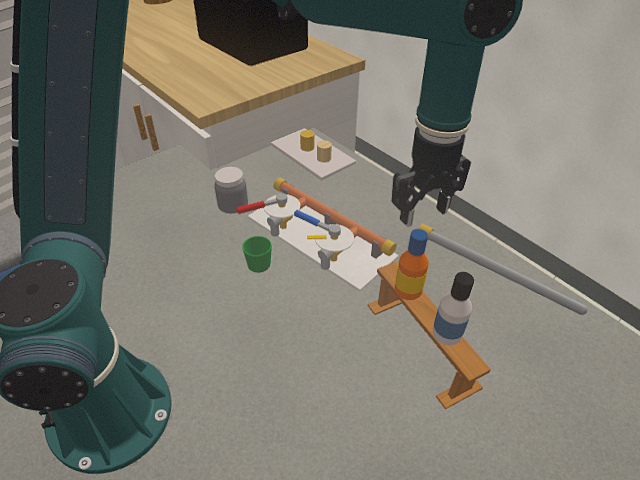

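The side view shows the orange bottle upright on the ledge at (411,265), cap at its expected height. The blue handle is at (305,217) and the tab at (316,237). Next I'll move above the handle grip.

Emit:
{"name": "servo_tool", "arguments": {"series": [{"rx":0,"ry":0,"rz":0,"x":0,"y":0,"z":-0.03,"hand":0.8},{"rx":0,"ry":0,"rz":-4,"x":0.04,"y":-0.012,"z":-0.035,"hand":0.8},{"rx":0,"ry":0,"rz":-8,"x":0.09,"y":-0.028,"z":-0.035,"hand":0.8},{"rx":0,"ry":0,"rz":-13,"x":0.14,"y":-0.043,"z":-0.03,"hand":0.8},{"rx":0,"ry":0,"rz":-18,"x":0.19,"y":-0.059,"z":0,"hand":0.8},{"rx":0,"ry":0,"rz":-23,"x":0.24,"y":-0.074,"z":0.04,"hand":0.8},{"rx":0,"ry":0,"rz":-27,"x":0.28,"y":-0.086,"z":0.08,"hand":0.8},{"rx":0,"ry":0,"rz":-27,"x":0.302,"y":-0.093,"z":0.12,"hand":0.8},{"rx":0,"ry":0,"rz":-27,"x":0.302,"y":-0.093,"z":0.133,"hand":0.8},{"rx":0,"ry":0,"rz":-27,"x":0.302,"y":-0.093,"z":0.133,"hand":0.8},{"rx":0,"ry":0,"rz":-27,"x":0.302,"y":-0.093,"z":0.133,"hand":0.8}]}}

```text
clock: 10.82
eef_pos: [0.5558, 0.1158, 0.1504]
ee_rot: [0.001, 0.617, 0.787, 0.001]
wrist_force: [0.4, 0.8, -0.7]
opening: 0.0683
finger_force: 0.0
```

```bash
python3 - <<'E'
from m import *
from go import rel
rel([.5552,.1163,.081],14)
# handle & tab from top0/side2 via plane intersection with pixel centroids
for n,f,bx in(("top","top0",((246,208,288,236),(284,216,304,240))),("side","side2",((290,206,324,230),(302,230,332,244)))):
    im=cv2.imread(f"pics/{f}.png")[:,:,::-1].copy()
    D=np.load(f"{f}.npy")
    for b,h in zip(bx,((100,125),(20,34))):
        P=pts(n,seg(n,im,h,b),D);P=P[P[:,2]<.12]; c,d,s=line(P); print(n,len(P),c,np.degrees(np.arctan2(d[1],d[0]))%180)
E
```

```text
pos [0.5558 0.1158 0.1504] closedir 13.85 -> shift [ 0.0006 -0.0006  0.0694] rz -0.15 tilt [ 0.002 -0.    -1.   ]
top 151 [0.5586 0.104 ] 103.94038316635553
top 76 [0.5462 0.0535] 142.97690215613957
side 142 [0.5585 0.1016] 103.8377798294993
side 61 [0.5476 0.0519] 143.205644233687
```

Emit:
{"name": "servo_tool", "arguments": {"series": [{"rx":0,"ry":0,"rz":0,"x":0,"y":0,"z":0.025,"hand":0.8},{"rx":0,"ry":0,"rz":0,"x":0,"y":0,"z":0.05,"hand":0.8},{"rx":0,"ry":0,"rz":0,"x":0,"y":0,"z":0.069,"hand":0.8},{"rx":0,"ry":0,"rz":0,"x":0,"y":0,"z":0.069,"hand":0.8},{"rx":0,"ry":0,"rz":0,"x":0,"y":0,"z":0.069,"hand":0},{"rx":0,"ry":0,"rz":0,"x":0,"y":0,"z":0.069,"hand":0},{"rx":0,"ry":0,"rz":0,"x":0,"y":0,"z":0.069,"hand":0},{"rx":0,"ry":0,"rz":0,"x":0,"y":0,"z":0.069,"hand":0},{"rx":0,"ry":0,"rz":0,"x":0,"y":0,"z":0.069,"hand":0},{"rx":0,"ry":0,"rz":0,"x":0,"y":0,"z":0.069,"hand":0},{"rx":0,"ry":0,"rz":0,"x":0,"y":0,"z":0.069,"hand":0},{"rx":0,"ry":0,"rz":0,"x":0,"y":0,"z":0.069,"hand":0}], "squeeze": 30}}

```text
clock: 12.32
eef_pos: [0.5558, 0.117, 0.0812]
ee_rot: [0.001, 0.616, 0.788, 0.001]
wrist_force: [1.4, 0.6, 6.4]
opening: 0.0126
finger_force: 29.5
```

```bash
python3 - <<'E'
from go import *
p=np.array([.577,.029]); c=ctrl.get_obs()["eef_pos"]; r=c[:2]-p; print("r",np.linalg.norm(r),np.degrees(np.arctan2(r[1],r[0])),ctrl.get_obs()["opening"])
for a in (4,8,12,16,20,24,28,32,36,39,40):
    t=np.radians(a); R=np.array([[np.cos(t),-np.sin(t)],[np.sin(t),np.cos(t)]]); q=p+R@r
    rel([*q,c[2]],14+a)
E
```

```text
r 0.09050099714781557 103.52112816210901 0.012603362698255686
pos [0.55584051 0.11699265 0.08117484] closedir 13.95 -> shift [-0.0002 -0.0063 -0.    ] rz -4.05 tilt [ 0.003  0.    -1.   ]
pos [0.55584051 0.11699265 0.08117484] closedir 13.95 -> shift [-0.0008 -0.0126 -0.    ] rz -8.05 tilt [ 0.003  0.    -1.   ]
pos [0.55584051 0.11699265 0.08117484] closedir 13.95 -> shift [-0.0018 -0.0188 -0.    ] rz -12.05 tilt [ 0.003  0.    -1.   ]
pos [0.55584051 0.11699265 0.08117484] closedir 13.95 -> shift [-0.0033 -0.025  -0.0001] rz -16.05 tilt [ 0.003  0.    -1.   ]
pos [0.55584051 0.11699265 0.08117484] closedir 13.95 -> shift [-0.0052 -0.031  -0.0001] rz -20.05 tilt [ 0.003  0.    -1.   ]
pos [0.55584051 0.11699265 0.08117484] closedir 13.95 -> shift [-0.0075 -0.0369 -0.0001] rz -24.05 tilt [ 0.003  0.    -1.   ]
pos [0.55584051 0.11699265 0.08117484] closedir 13.95 -> shift [-0.0103 -0.0426 -0.0001] rz -28.05 tilt [ 0.003  0.    -1.   ]
pos [0.55584051 0.11699265 0.08117484] closedir 13.95 -> shift [-0.0134 -0.0481 -0.0001] rz -32.05 tilt [ 0.003  0.    -1.   ]
pos [0.55584051 0.11699265 0.08117484] closedir 13.95 -> shift [-0.0169 -0.0533 -0.0001] rz -36.05 tilt [ 0.003  0.    -1.   ]
pos [0.55584051 0.11699265 0.08117484] closedir 13.95 -> shift [-0.0197 -0.0571 -0.0001] rz -39.05 tilt [ 0.003  0.    -1.   ]
pos [0.55584051 0.11699265 0.08117484] closedir 13.95 -> shift [-0.0207 -0.0583 -0.0001] rz -40.05 tilt [ 0.003  0.    -1.   ]
```

The grip holds the bar (opening 12.6 mm, expected 13). I'll turn it along the arc by 39.5°.

Emit:
{"name": "servo_tool", "arguments": {"series": [{"rx":0,"ry":0,"rz":-4,"x":0,"y":-0.006,"z":0,"hand":0},{"rx":0,"ry":0,"rz":-8,"x":-0.001,"y":-0.0125,"z":0,"hand":0},{"rx":0,"ry":0,"rz":-12,"x":-0.002,"y":-0.019,"z":0,"hand":0},{"rx":0,"ry":0,"rz":-16,"x":-0.003,"y":-0.025,"z":0,"hand":0},{"rx":0,"ry":0,"rz":-20,"x":-0.005,"y":-0.031,"z":0,"hand":0},{"rx":0,"ry":0,"rz":-24,"x":-0.0075,"y":-0.037,"z":0,"hand":0},{"rx":0,"ry":0,"rz":-28,"x":-0.01,"y":-0.0425,"z":0,"hand":0},{"rx":0,"ry":0,"rz":-32,"x":-0.0135,"y":-0.048,"z":0,"hand":0},{"rx":0,"ry":0,"rz":-36,"x":-0.017,"y":-0.0535,"z":0,"hand":0},{"rx":0,"ry":0,"rz":-39.5,"x":-0.02,"y":-0.058,"z":0,"hand":0},{"rx":0,"ry":0,"rz":-39.5,"x":-0.02,"y":-0.058,"z":0,"hand":0},{"rx":0,"ry":0,"rz":-39.5,"x":-0.02,"y":-0.058,"z":0,"hand":0},{"rx":0,"ry":0,"rz":-39.5,"x":-0.02,"y":-0.058,"z":0,"hand":0}]}}

```text
clock: 13.95
eef_pos: [0.5056, 0.0826, 0.0812]
ee_rot: [0.002, 0.314, 0.95, 0.0]
wrist_force: [3.3, -3.6, 4.9]
opening: 0.012
finger_force: 29.6
```

```bash
python3 - <<'E'
from go import *
p=np.array([.577,.029]); c=ctrl.get_obs()["eef_pos"]; r=c[:2]-p; print("r",np.linalg.norm(r),np.degrees(np.arctan2(r[1],r[0]))); rel(c,53)
E
```

```text
r 0.08923965642992093 143.1152092372655
pos [0.5056222  0.08256235 0.08122036] closedir 53.45 -> shift [0. 0. 0.] rz 0.45 tilt [ 0.005 -0.001 -1.   ]
```

Handle at 143.1–143.4°, tab at 143.1°. I'll release, retreat upward, and clear the view by moving away.

Emit:
{"name": "servo_tool", "arguments": {"series": [{"rx":0,"ry":0,"rz":0,"x":0,"y":0,"z":0,"hand":0.3},{"rx":0,"ry":0,"rz":0,"x":0,"y":0,"z":0,"hand":0.6},{"rx":0,"ry":0,"rz":0,"x":0,"y":0,"z":0,"hand":0.7},{"rx":0,"ry":0,"rz":0,"x":0,"y":0,"z":0,"hand":0.7},{"rx":0,"ry":0,"rz":0,"x":0,"y":0,"z":0,"hand":0.7},{"rx":0,"ry":0,"rz":0,"x":0,"y":0,"z":-0.03,"hand":0.7},{"rx":0,"ry":0,"rz":0,"x":0,"y":0,"z":-0.08,"hand":0.7},{"rx":0,"ry":0,"rz":0,"x":0,"y":0,"z":-0.14,"hand":0.7},{"rx":0,"ry":0,"rz":0,"x":0.05,"y":0,"z":-0.17,"hand":0.7},{"rx":0,"ry":0,"rz":0,"x":-0.05,"y":0.05,"z":-0.17,"hand":0.7},{"rx":0,"ry":0,"rz":0,"x":-0.0,"y":0.1,"z":-0.17,"hand":0.7},{"rx":0,"ry":0,"rz":0,"x":0.0,"y":0.15,"z":-0.17,"hand":0.7},{"rx":0,"ry":0,"rz":0,"x":0.0,"y":0.2,"z":-0.17,"hand":0.7},{"rx":0,"ry":0,"rz":0,"x":0.0,"y":0.2,"z":-0.17,"hand":0.7},{"rx":0,"ry":0,"rz":0,"x":0.0,"y":0.2,"z":-0.17,"hand":0.7}]}}

```text
clock: 15.82
eef_pos: [0.6215, 0.2437, 0.2496]
ee_rot: [-0.001, 0.314, 0.95, -0.001]
wrist_force: [-0.8, -0.3, 0.4]
opening: 0.0597
finger_force: 0.0
```

```bash
python3 - <<'E'
from m import *
print(ctrl.get_obs()["finger_force"])
for n in("side","top"):
    im,D=ctrl.get_image(n); cv2.imwrite(f"pics/{n}3.png",im[:,:,::-1])
    q=proj(n,[.514,.076,.107]).astype(int); P=pts(n,seg(n,im,(100,125),(q[0]-25,q[1]-22,q[0]+25,q[1]+22)),D); P=P[P[:,2]<.12] if len(P) else P
    if len(P)>20: c,d,s=line(P); print(n,len(P),c,np.degrees(np.arctan2(d[1],d[0]))%180)
    q=proj(n,[.577,-.198,.25]).astype(int); P=pts(n,seg(n,im,(100,125),(q[0]-25,q[1]-25,q[0]+25,q[1]+30)),D); P=P[(P[:,2]>.243)&(P[:,2]<.26)] if len(P) else P
    if len(P): print("cap",P.mean(0))
E
```

```text
0.0
side 173 [0.515  0.0714] 143.82796876378043
cap [ 0.5767 -0.1984  0.2496]
top 176 [0.5137 0.075 ] 143.7007745869727
cap [ 0.5751 -0.1949  0.2493]
```

View pics/side3.png

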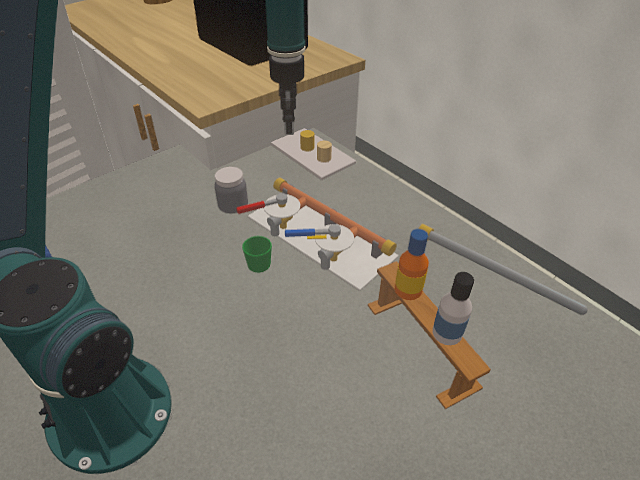

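The side view shows the blue handle at (305,233) lying over the tab, within about 0.7°. The bottle is upright on the ledge at (411,265), and everything else is undisturbed.

```bash
python3 -c "
from plant import ctrl
print(ctrl.job_done())"
```

```text
the job is handed in; nothing more can be done
None
```

The orange bottle stands upright and released on the ledge, the blue handle measures within about 1° of the yellow tab (limit 5.7°), and nothing else was disturbed; I handed the job in at about 16 s, and the hand-in call returned no verdict.

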